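Flip the back panel to its hanger side

ROBOT

A 6-joint arm with a two-finger parallel gripper is mounted at the origin on the work surface. World frame = base frame: x ahead of the robot, y to its left, z up, the work surface at z = 0. Lengths are in m, angles in rad, forces in N, time in s.
With the tool pointing down it reaches from about 0.375 to 0.9 m from the base axis. Payload 3.1 kg.
Tool frame: the origin (TCP) lies on the centre line of the jaws, within the pads' length; the fingertips stand 25 mm ahead of it and the grasp point (between the pads) lies 6 mm ahead of it; x points along the fingers, y is the direction in which the jaws open and shut, and the axes are right-handed (so a half turn about x gives the same grasp; the last joint's range is limited). The gripper opens to 87 mm and grips with 3 to 60 N. Pads are 19 mm wide; open, the fingers measure 117 mm over their backs; the gripper's body (75 mm by 190 mm) begins 51 mm behind the grasp point.
Start: joints at [-1.5, 0.527, 1.433, -0, 1.181, -0.178], TCP at [0.154, -0.606, 0.213] pointing down, gripper open.
Joint ranges: [-3.08, 3.08], [-0.75, 2.2], [0.22, 2.44], [-1.43, 4.57], [0, 2.65], [-2.85, 2.85]. Speed limits (rad/s): [2.79, 2.79, 3.14, 3.14, 3.14, 3.14].

INTERFACE

Orientations are given as a unit quaternion [x, y, z, w].
In Python, from rig import robot gives the robot as it stands. The module is installed in compiled form; this text tells all that it offers.
- The arm moves only by the tool move_arm, never from a script. Its argument "commands" is a list of rows, each a list of 5 numbers: the gripper's target within -1 to 1 (shut at 1, half-way at 0, fully open at -1), then the shift along the tool's x, y, z in mm, then the turn about the tool's x in degrees. A call has 1 to 8 rows; each row is the pose to reach, as a shift and turn from the pose commanded when the call began, along the tool's axes at that moment; what a row does not reach only later rows make up. A row lasts 1/12 s, in which the tool goes at most 41.7 mm and 7.16 degrees, less where a joint would pass 70% of its speed; a pose out of reach is approached as far as the arm can. A call with a gripper value outside its range is refused whole. The fingers move at their own pace and stop on an object; "newtons" is the grip in N (left out, the last holds). Time passes only in rows, so rows that repeat a pose let the fingers close. It gives the time, the measured TCP pose, the force and the opening at its end, in the units of the state.
- robot.get_obs(): the state, without advancing time (a new reading comes with each control period).
- robot.camera(name): name is "scene" or "top" or "wrist"; returns a dict with "image" (400x640x3 uint8, red, green, blue), "fx", "fy", "cx", "cy" (pixels), "distortion" ([k1, k2, p1, p2, k3] as OpenCV has them; the pictures are not rectified), "xyz" and "rotation" of the camera in the world; the wrist camera has in their place "tool_from_camera" (4x4, takes a point from camera to tool coordinates, whose origin is the TCP and whose axes are the tool frame's). Camera axes: x right, y down, z forward; pixel columns grow to the right and rows downward; lengths in m; the calibration is good to about 2 mm. A picture is of the moment at which its call begins: read the wrist's pose just before it. There is no depth.
- robot.hand_in(): hands the job in, once; it reports no verdict.
Trained networks look in a picture, given as the dict that the camera call returned (one of the last four; its "shot" number tells which), for a name from the list of things; names that differ only in an ending like _2 or _b are one class to them, and where a whole thing is asked for, a point or a joint stands for the part that bears it (a point fixed in the world has none). Each returns a list of dicts, best first, with "p" (0 to 1); they miss things now and then, are a little off and sometimes report something else, mostly with a low value. They report only what shows in the picture. A call takes as long as a camera call. They do not tell look-alikes from the thing itself.
- robot.regions_of(picture, name): "pixels" (400x640 bool, what is visible of it) and "bbox" ([left, top, right, bottom] in pixels, round what is visible of it).
The state is a dict: "time": time; "q": joint angles; "joint_velocities": joint speeds; "joint_torque": joint torques, N m; "position": TCP position; "tool_rot": TCP orientation; "ft_force": force on the tool from outside, world axes, zero at the start; "moment": the same for the moment, N m; "grip_width": finger opening in m.
Only numpy, scipy, OpenCV 4.12 (cv2) and the standard library are available. Lean on these libraries where they do the work, as an engineer would, in place of code of your own. Each camera call takes 0.05 s, during which the arm holds its last target.

TASK

Take the beech panel off the slide fence and turn it over onto the cork pad, so that it lies flat with its blue side (the one with the brass hanger plate) up, in the middle of the pad and with its long sides along the pad's long sides. Stand the panel's edge on the pad before you let go of it; do not just drop it. Leave the white spacer standing on the fence where it is.

Things in the scene. Friction and masses are not known exactly. Their poses are not given: they have to be found in the camera images.
- panel_center (a point): Centre of the loose beech panel, 110 x 70 x 10 mm, 60 g: one face bare beech, the other blue with a brass strip. Leans on the fence 25 deg from vertical, top away from the robot, beech face towards the robot. x: along the 110 mm side, towards the edge standing on the fence; y: along the 70 mm side; z: out of the blue face (up at the goal). Its upper 58 mm are free on both sides, to be pinched.
- pad_center (a point): Centre of the top of the fixed cork pad, 170 mm along its x by 150 mm along its y, 6 mm thick, flat on the bench (its top 6 mm above the bench). z up. It lies to the left or the right of the fence.
- spacer_center (a point): Centre of the white nylon spacer, same size, pose on the fence and axes as the panel (110 x 70 x 10 mm, all white), standing beside it, 124 mm centre to centre, in either order. It is to be left alone.
- fence: Aluminium slide fence, clamped (fixed). Origin on the bench under mid-length; y along its 250 mm length, x away from the robot, z up. Back plate leaning 25 deg from vertical (towards +x), 52 mm up the slope, top about 75 mm above the bench; before it a ledge 30 mm above the bench, with an 8 mm lip, carries the plates' lower edges.
Things that resemble listed ones, but are neither listed nor needed, are in the scene too. What is meant by the part that bears panel_center is not pink or red, and is the larger of those in its own colour.

How it is judged:
By the outcome, as a careful person would: the job done as asked, in the order asked, and still so for the second after the job is handed in, with the robot touching nothing.
It also fails if it takes over 38 s, if anything falls off the work surface, if the arm or the gripper's body presses on something with over 40 N, if the wrist force passes 120 N, or if a joint passes its speed limit or range.

## Working session

There is one attempt and no reset: what is moved stays moved. The work goes in short steps, Python scripts to look and compute and a tool call to move; the robot and the scene stay as the last step left them, time stands still between calls to the robot, and variables do not carry over. Pictures are saved under pics/ and viewed, and the job is handed in when it is done.

Besides the shell and the picture viewer there is one more tool, called after ">>>" as name([rows], argument=value, ...), one row to a line, values as JSON. move_arm: Moves the arm, as the interface text tells. Its arguments: {"type":"object","properties":{"commands":{"type":"array","items":{"type":"array","items":{"type":"number"}}},"newtons":{"type":"number"}},"required":["commands"]}

```bash
mkdir -p pics; ls; python3 - <<'E'
from rig import robot
import cv2,numpy as np,pickle
o=robot.get_obs();print(o)
for n in ["scene","top"]:
    c=robot.camera(n);cv2.imwrite(f"pics/{n}0.png",c["image"][:,:,::-1]);pickle.dump(c,open(f"{n}0.pkl","wb"))
    print({k:v for k,v in c.items() if k!="image"})
    for nm in ["panel_center","pad_center","spacer_center","fence"]:
        try:
            for r in robot.regions_of(c,nm): print(n,nm,r["p"],r["bbox"],r["pixels"].sum())
        except Exception as e: print(nm,e)
E
```

```text
pics
{'time': 0.0, 'q': array([-1.50048625e+00,  5.28442698e-01,  1.43392486e+00,  5.79602728e-06,
        1.18136286e+00, -1.78510898e-01]), 'joint_velocities': array([ 2.20419139e-05, -5.40497070e-04, -1.53783599e-03,  1.06604658e-03,
        8.27681668e-04,  7.28639854e-04]), 'joint_torque': array([-2.35640837e-04, -4.40044713e+01, -1.76591974e+01,  6.31859712e-02,
        5.80326165e-02, -1.71317083e-04]), 'position': array([ 0.15388317, -0.60498182,  0.21237889]), 'tool_rot': array([ 0.70168401,  0.08849852, -0.70159848,  0.08698931]), 'ft_force': array([0.13005471, 0.10867836, 0.3159188 ]), 'moment': array([-0.03039028, -0.03557282, -0.03142146]), 'grip_width': 0.08718470947304986}
{'fx': 421.9539277047734, 'fy': 421.9539277047734, 'cx': 321.2474066665531, 'cy': 201.70068347833475, 'distortion': array([-0.02437519,  0.        ,  0.        ,  0.        ,  0.        ]), 'xyz': array([1.17259589, 0.3309621 , 0.57860617]), 'rotation': array([ 0.49989723,  0.74197039, -0.37428984, -0.24390536]), 'shot': 1}
scene panel_center 0.82 [350.7, 220.1, 392.5, 249.7] 759
scene panel_center 0
[... 216 characters left out ...]
acer_center 0.78 [284.0, 203.3, 324.8, 229.4] 719
scene fence 0.89 [275.0, 214.4, 416.0, 293.8] 4688
{'fx': 426.31584294904314, 'fy': 426.31584294904314, 'cx': 323.2823004589245, 'cy': 198.20409100008612, 'distortion': array([-0.06999779,  0.        ,  0.        ,  0.        ,  0.        ]), 'xyz': array([0.5118669 , 0.05375791, 0.87178613]), 'rotation': array([ 0.71509945, -0.69664664,  0.040715  , -0.04072503]), 'shot': 2}
top panel_center 0.61 [148.2, 131.0, 207.0, 177.1] 1844
top panel_center 0.59 [172.4, 218.3, 216.5, 262.8] 1001
top pad_center 0.64 [377.8, 169.7, 465.8, 261.8] 6093
top spacer_center 0.86 [295.2, 167.0, 334.4, 203.7] 1354
top fence 0.76 [215.6, 173.2, 351.6, 213.9] 2657
```

View pics/scene0.png

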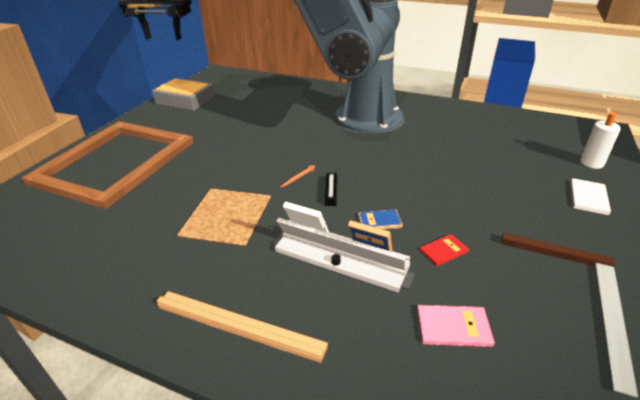

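View pics/top0.png

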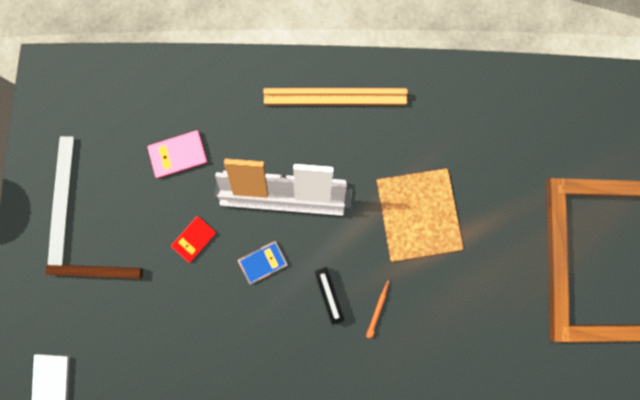

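```bash
python3 - <<'E'
import cv2
a=cv2.imread("pics/top0.png")[145:275,200:480]; b=cv2.imread("pics/scene0.png")[180:300,170:430]
cv2.imwrite("pics/topz.png",cv2.resize(a,None,fx=2.85,fy=2.85,interpolation=cv2.INTER_CUBIC))
cv2.imwrite("pics/scenez.png",cv2.resize(b,None,fx=3,fy=3,interpolation=cv2.INTER_CUBIC))
E
```

```text
(no output)
```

View pics/topz.png

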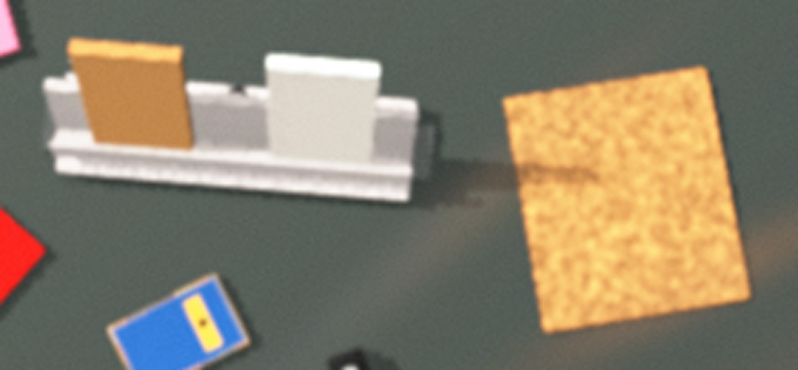

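View pics/scenez.png

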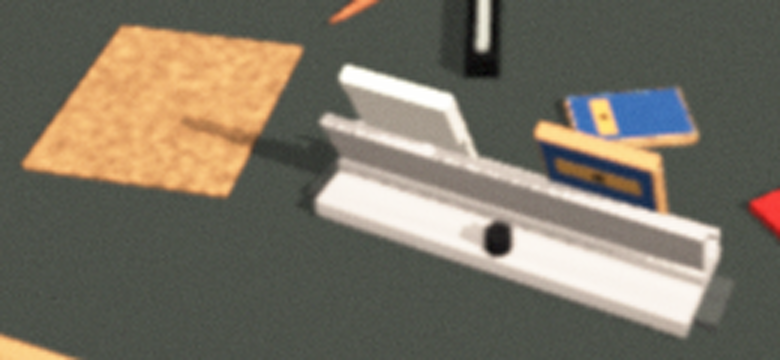

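```bash
cat > h.py <<'E'
import cv2,numpy as np,pickle
from scipy.spatial.transform import Rotation as R
from scipy.optimize import least_squares
def proj(c,P):
    Rw=R.from_quat(c["rotation"]).as_matrix()
    rv,_=cv2.Rodrigues(Rw.T); t=-Rw.T@np.array(c["xyz"])
    K=np.array([[c["fx"],0,c["cx"]],[0,c["fy"],c["cy"]],[0,0,1]])
    return cv2.projectPoints(np.asarray(P,float).reshape(-1,1,3),rv,t,K,np.asarray(c["distortion"]))[0].reshape(-1,2)
def onplane(c,uv,z):
    K=np.array([[c["fx"],0,c["cx"]],[0,c["fy"],c["cy"]],[0,0,1]])
    n=cv2.undistortPoints(np.asarray(uv,float).reshape(-1,1,2),K,np.asarray(c["distortion"])).reshape(-1,2)
    d=np.c_[n,np.ones(len(n))]@R.from_quat(c["rotation"]).as_matrix().T
    o=np.array(c["xyz"]); return o+d*((z-o[2])/d[:,2])[:,None]
T=lambda p:np.asarray(p,float)/2.85+[200,145]
S=lambda p:np.asarray(p,float)/3+[170,180]
E
cat > fit.py <<'E'
from h import *
ct=pickle.load(open("top0.pkl","rb"));cs=pickle.load(open("scene0.pkl","rb"))
print(R.from_quat(ct["rotation"]).as_matrix().round(2).tolist())
for c,Z,p in [(ct,T,[(503,99),(706,68),(749,298),(545,331)]),(cs,S,[(125,27),(303,46),(228,196),(23,165)])]:
    W=onplane(c,Z(p),.006);print(W.round(4).tolist(),"mean",W.mean(0).round(4))
    print([round(float(np.linalg.norm(W[i]-W[i-1])),4) for i in range(4)],[round(float(np.degrees(np.arctan2(*(W[i]-W[i-1])[1::-1]))),1) for i in range(4)])
# plates: box coords (x toward lower edge, y, z out of blue)
def pose(q):
    x,y,z,yaw=q
    a=np.radians(25);Rz=R.from_euler('z',yaw).as_matrix()
    X=np.array([-np.sin(a),0,-np.cos(a)]);Zb=np.array([np.cos(a),0,-np.sin(a)]);Y=np.cross(Zb,X)
    return Rz@np.c_[X,Y,Zb],np.array([x,y,z])
L,H,t=.055,.035,.005
def res(q,obs):
    M,c0=pose(q);r=[]
    for cam,loc,px in obs:
        r.append(proj(cam,np.asarray(loc)@M.T+c0)-px)
    return np.concatenate(r).ravel()
M,_=pose([0,0,0,0]);print("Y dir",M[:,1].round(2))
s=np.sign(M[1,1]) # world left
def box(yl,side): return
lf,rt=s*H,-s*H
topl=[(-L,lf,t),(-L,rt,t),(-L,lf,-t),(-L,rt,-t),(L,lf,-t),(L,rt,-t)]
out=[]
for nm,tp,sl,sp in [("panel",[(70,40),(183,47),(72,54),(184,60),(93,145),(193,149)],[(-L,rt,-t),(-L,lf,-t),(-L,rt,t),(-L,lf,t)],[(540,122),(664,155),(537,136),(657,167)]),
  ("spacer",[(265,55),(381,63),(267,70),(378,78),(268,155),(373,162)],[(-L,rt,-t),(-L,lf,-t)],[(345,66),(455,96)])]:
    obs=[(ct,topl,T(tp)),(cs,sl,S(sp))]
    f=least_squares(res,[.53,.1,.09,0],args=(obs,),loss="soft_l1")
    print(nm,f.x.round(4),np.degrees(f.x[3]).round(2));print(res(f.x,obs).reshape(-1,2).round(1).tolist());out.append(f.x)
print(np.linalg.norm(out[0][:3]-out[1][:3]),np.degrees(np.arctan2(*(out[0]-out[1])[:2])))
E
python3 fit.py
```

```text
[[0.03, -0.99, 0.11], [-1.0, -0.03, 0.0], [0.0, -0.11, -0.99]]
[[0.6532, -0.0534, 0.006], [0.6801, -0.2015, 0.006], [0.5144, -0.2314, 0.006], [0.4879, -0.0853, 0.006]] mean [ 0.5839 -0.1429  0.006 ]
[0.1683, 0.1505, 0.1685, 0.1486] [10.9, -79.7, -169.7, 100.3]
[[0.5198, -0.2268, 0.006], [0.4909, -0.0834, 0.006], [0.6598, -0.0504, 0.006], [0.6851, -0.198, 0.006]] mean [ 0.5889 -0.1397  0.006 ]
[0.1678, 0.1463, 0.1721, 0.1498] [-170.1, 101.4, 11.1, -80.3]
Y dir [0. 1. 0.]
panel [ 0.6351  0.1987  0.0777 -0.036 ] -2.06
[[0.3, 0.0], [-0.5, -0.1], [-1.4, -0.4], [-1.5, -0.1], [0.6, 0.3], [0.4, 1.1], [0.3, -0.4], [-0.6, -0.4], [-0.7, 0.1], [-0.2, 1.0]]
spacer [ 0.6286  0.075   0.077  -0.0419] -2.4
[[0.9, -0.1], [-0.6, -0.2], [-0.3, -0.8], [0.2, -0.9], [1.0, 1.6], [-0.8, 1.5], [0.6, 0.1], [-0.3, -0.0]]
0.12389238019286893 2.977364904383116
```

```bash
cat > go.py <<'E'
from h import *
from rig import robot
def rel(xyz,yawdeg):
    """yawdeg: world angle of jaw (tool y) direction, mod 180"""
    o=robot.get_obs();M=R.from_quat(o["tool_rot"]).as_matrix()
    d=M.T@(np.array(xyz)-o["position"])*1000
    ty=M[:,1];cur=np.degrees(np.arctan2(ty[1],ty[0]))
    dd=(yawdeg-cur+90)%180-90
    turn=dd*np.sign(M[2,0])  # tool x down: +turn about tool x = -world yaw
    print("t",round(o["time"],2),"pos",o["position"].round(4),"jaw",round(cur,2),"xdir",M[:,0].round(3),"q6",o["q"][5].round(2),"F",o["ft_force"].round(1),"w",round(o["grip_width"],4))
    print("shift mm",d.round(1),"turn",round(turn,2))
E
python3 -c "
from go import *
rel([.645,.198,.225],87.4)"
```

```text
t 0.5 pos [ 0.1539 -0.6057  0.2133] jaw -75.75 xdir [ 0.  0. -1.] q6 -0.18 F [0.1 0.7 0.1] w 0.0867
shift mm [ -11.6 -658.1 -673.8] turn 16.85
```

>>> move_arm([
  [-1,-12,-658,-674,17],
  [-1,-12,-658,-674,17],
  [-1,-12,-658,-674,17],
  [-1,-12,-658,-674,17],
  [-1,-12,-658,-674,17],
  [-1,-12,-658,-674,17],
  [-1,-12,-658,-674,17],
  [-1,-12,-658,-674,17],
], newtons=10)

```text
time: 1.17
position: [0.3284, -0.3197, 0.2179]
tool_rot: [0.707, -0.017, -0.707, -0.017]
ft_force: [0.5, 0.1, -0.1]
grip_width: 0.087
```

```bash
python3 -c "
from go import *
rel([.645,.198,.225],87.4)"
```

```text
t 1.17 pos [ 0.3284 -0.3197  0.2179] jaw -92.79 xdir [ 0.001 -0.001 -1.   ] q6 0.6 F [ 0.5  0.1 -0.1] w 0.087
shift mm [  -7.2 -532.5 -291. ] turn -0.19
```

>>> move_arm([
  [-1,-7,-525,-287,0],
  [-1,-7,-525,-287,0],
  [-1,-7,-525,-287,0],
  [-1,-7,-525,-287,0],
  [-1,-7,-525,-287,0],
  [-1,-7,-525,-287,0],
  [-1,-7,-525,-287,0],
  [-1,-7,-525,-287,0],
])

```text
time: 1.83
position: [0.5023, -0.0349, 0.2219]
tool_rot: [0.707, -0.017, -0.707, -0.017]
ft_force: [0.6, -1.4, -0.3]
grip_width: 0.087
```

```bash
python3 -c "
from go import *
rel([.645,.198,.225],87.4)"
```

```text
t 1.83 pos [ 0.5023 -0.0349  0.2219] jaw -92.73 xdir [ 0.001 -0.    -1.   ] q6 1.33 F [ 0.6 -1.4 -0.3] w 0.087
shift mm [  -3.1 -239.4 -131.4] turn -0.13
```

>>> move_arm([
  [-1,-3,-236,-128,0],
  [-1,-3,-236,-128,0],
  [-1,-3,-236,-128,0],
  [-1,-3,-236,-128,0],
  [-1,-3,-236,-128,0],
  [-1,-3,-236,-128,0],
  [-1,-3,-236,-128,0],
  [-1,-3,-236,-128,0],
])

```text
time: 2.5
position: [0.6426, 0.1971, 0.2243]
tool_rot: [0.708, -0.015, -0.706, -0.016]
ft_force: [0.1, 0.6, 0.2]
grip_width: 0.0869
```

```bash
python3 - <<'E'
from go import *
rel([.645,.198,.225],87.4)
o=robot.get_obs();c=robot.camera("wrist");c["obs"]=o
pickle.dump(c,open("w1.pkl","wb"));cv2.imwrite("pics/w1.png",c["image"][:,:,::-1])
print(c["tool_from_camera"].round(4))
E
```

```text
t 2.5 pos [0.6426 0.1971 0.2243] jaw -92.48 xdir [ 0.003  0.002 -1.   ] q6 1.74 F [0.1 0.6 0.2] w 0.0869
shift mm [-0.7 -1.  -2.4] turn 0.12
[[ 1.600e-03 -2.902e-01  9.570e-01 -1.717e-01]
 [ 1.000e+00  2.000e-04 -1.600e-03 -8.000e-04]
 [ 3.000e-04  9.570e-01  2.902e-01 -8.130e-02]
 [ 0.000e+00  0.000e+00  0.000e+00  1.000e+00]]
```

View pics/w1.png

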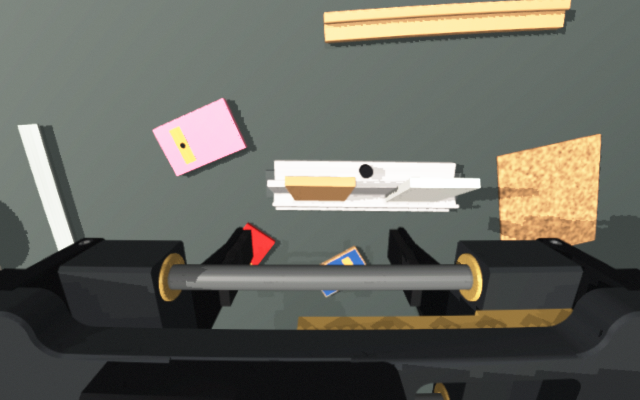

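```bash
python3 - <<'E'
from h import *
c=pickle.load(open("w1.pkl","rb"));im=c["image"][:,:,::-1]
M=np.eye(4);M[:3,:3]=R.from_quat(c["obs"]["tool_rot"]).as_matrix();M[:3,3]=c["obs"]["position"]
W=M@c["tool_from_camera"];c["rotation"]=R.from_matrix(W[:3,:3]).as_quat();c["xyz"]=W[:3,3]
print(c["fx"],c["xyz"])
a=np.radians(25);Rz=R.from_euler('z',-2.6,degrees=True).as_matrix()
B=Rz@np.c_[[-np.sin(a),0,-np.cos(a)],[0,1,0],[np.cos(a),0,-np.sin(a)]]
for z in (.0777,.082):
    P=[(-.055,.035,.005),(-.055,-.035,.005),(-.055,.035,-.005),(-.055,-.035,-.005),(.055,.035,-.005),(.055,-.035,-.005)]
    print(proj(c,np.array(P)@B.T+[.6351,.1987,z]).round(1).tolist())
cv2.imwrite("pics/w1z.png",cv2.resize(im[150:220,260:490],None,fx=3.4,fy=3.4,interpolation=cv2.INTER_CUBIC))
E
```

```text
278.9357057614043 [0.7233541  0.19407064 0.396234  ]
[[285.0, 177.1], [355.5, 177.3], [284.8, 187.0], [355.7, 187.2], [295.0, 201.4], [345.8, 201.5]]
[[284.5, 178.0], [356.0, 178.2], [284.3, 188.1], [356.2, 188.3], [294.7, 202.3], [346.0, 202.5]]
```

View pics/w1z.png

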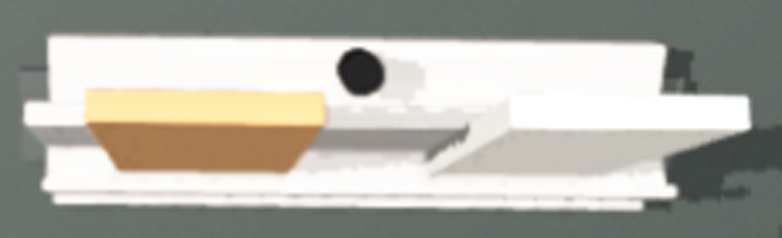

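>>> move_arm([
  [-1,0,-0.5,-10.5,0],
  [-1,30,-0.5,-10.5,0],
  [-1,60,-0.5,-10.5,0],
  [-1,80,-0.5,-10.5,0],
  [-1,89,-0.5,-10.5,0],
  [-1,89,-0.5,-10.5,0],
])

```text
time: 3.05
position: [0.6487, 0.191, 0.1329]
tool_rot: [-0.705, 0.018, 0.709, 0.017]
ft_force: [0.2, 0.2, -0.7]
grip_width: 0.0869
```

```bash
python3 - <<'E'
from go import *
rel([.653,.198,.135],87.4)
c=robot.camera("scene");cv2.imwrite("pics/s2.png",cv2.resize(c["image"][150:310,240:480,::-1],None,fx=3.2,fy=3.2))
E
```

```text
t 3.05 pos [0.6487 0.191  0.1329] jaw -92.83 xdir [-0.006 -0.001 -1.   ] q6 1.74 F [ 0.2  0.2 -0.7] w 0.0869
shift mm [-2.2 -7.2 -4. ] turn -0.23
```

View pics/s2.png

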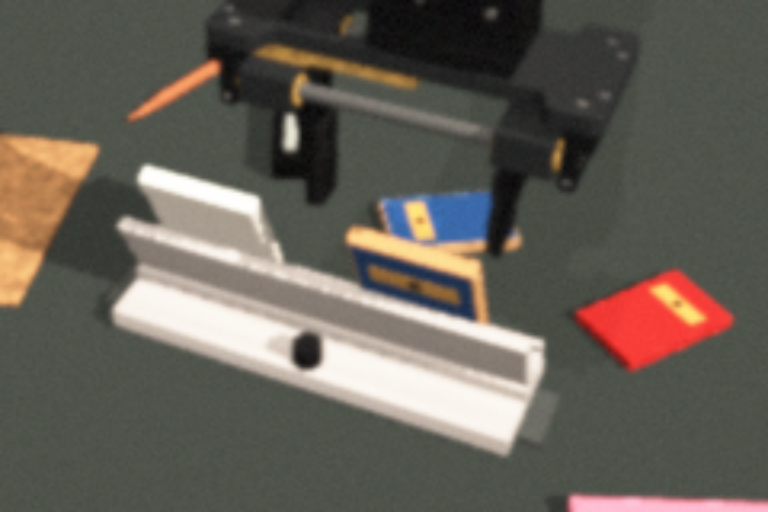

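```bash
python3 - <<'E'
from go import *
rel([.653,.198,.135],87.4)
c=robot.camera("scene");o=robot.get_obs();M=R.from_quat(o["tool_rot"]).as_matrix()
P=[o["position"]+M@np.array(v) for v in [(.025,.0435,0),(.025,-.0435,0),(0,0,0)]]
for p in P: print(p.round(4),((proj(c,p)[0]-[240,150])*3.2).round(0))
cv2.imwrite("pics/s3.png",cv2.resize(c["image"][150:310,240:480,::-1],None,fx=3.2,fy=3.2))
w=robot.camera("wrist");cv2.imwrite("pics/w3.png",w["image"][:,:,::-1])
E
```

```text
t 3.1 pos [0.6503 0.1915 0.1349] jaw -92.81 xdir [-0.002 -0.001 -1.   ] q6 1.74 F [0.5 0.2 1.4] w 0.0868
shift mm [-0.1 -6.6 -2.4] turn -0.21
[0.6494 0.1485 0.1113] [328. 242.]
[0.6537 0.2354 0.1113] [484. 287.]
[0.6515 0.1919 0.1363] [407. 227.]
```

View pics/s3.png

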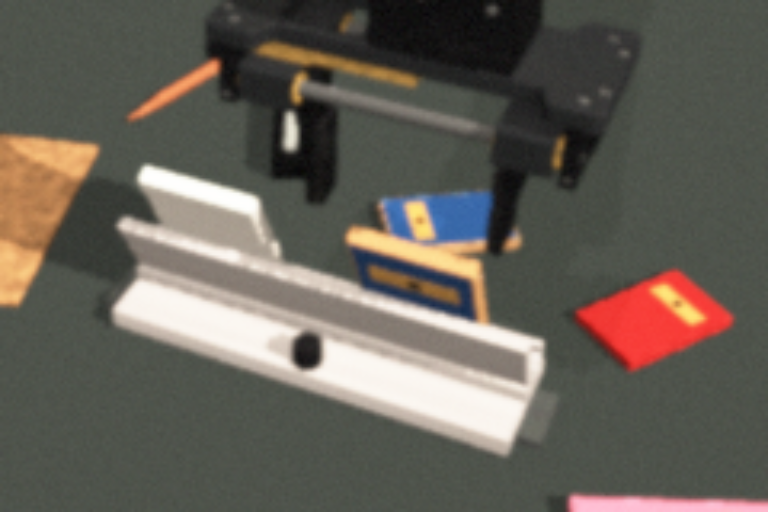

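View pics/w3.png

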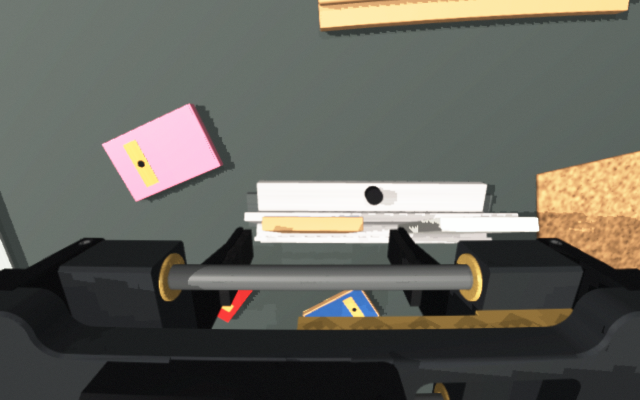

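```bash
python3 - <<'E'
import cv2
a=cv2.imread("pics/w3.png")[190:330,190:450]
cv2.imwrite("pics/w3z.png",cv2.convertScaleAbs(cv2.resize(a,None,fx=3,fy=3,interpolation=cv2.INTER_CUBIC),alpha=1.6,beta=30))
a=cv2.imread("pics/s3.png");cv2.imwrite("pics/s3z.png",cv2.convertScaleAbs(a[:300,180:680],alpha=1.8,beta=30))
E
```

```text
(no output)
```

View pics/w3z.png

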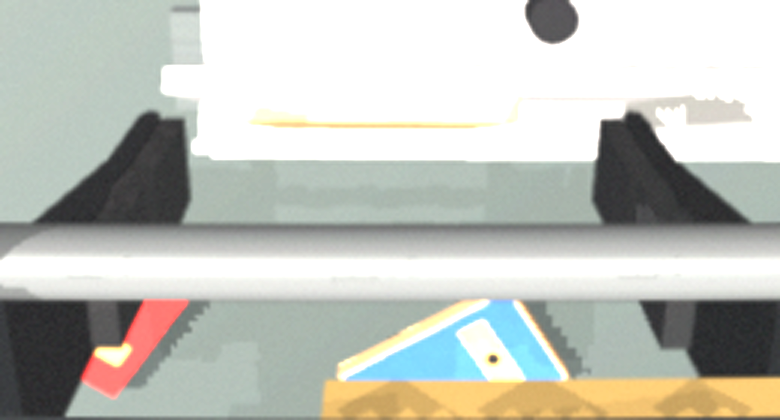

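View pics/s3z.png

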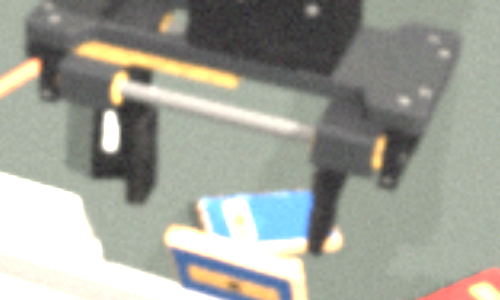

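>>> move_arm([
  [-1,0,-6.3,-2.5,0],
  [-1,7,-6.3,-2.5,0],
  [-1,15,-6.3,-2.5,0],
  [-1,15,-6.3,-2.5,0],
])

```text
time: 3.53
position: [0.6527, 0.199, 0.119]
tool_rot: [-0.706, 0.017, 0.708, 0.017]
ft_force: [-0.6, 0.4, -0.8]
grip_width: 0.0869
```

```bash
cat > shot.py <<'E'
import sys
from go import *
tag=sys.argv[1]
rel([float(v) for v in sys.argv[2:5]],float(sys.argv[5]))
o=robot.get_obs();w=robot.camera("wrist");w["obs"]=o;pickle.dump(w,open(f"w{tag}.pkl","wb"))
c=robot.camera("scene");pickle.dump(c,open(f"s{tag}.pkl","wb"))
x0=int(sys.argv[6]) if len(sys.argv)>6 else 240
y0=int(sys.argv[7]) if len(sys.argv)>7 else 150
a=cv2.convertScaleAbs(w["image"][120:340,190:450,::-1],alpha=1.3,beta=20);b=cv2.convertScaleAbs(c["image"][y0:y0+160,x0:x0+260,::-1],alpha=1.3,beta=20)
cv2.imwrite(f"pics/c{tag}.png",np.vstack([cv2.resize(a,(520,300*440//440)),cv2.resize(b,(520,300))]) if False else np.hstack([cv2.resize(a,(390,330)),cv2.resize(b,(410,330*160*410//(330*160)) ) [:330] if False else cv2.resize(b,(410,330))]))
E
python3 shot.py 4 .653 .198 .12 87.4
```

```text
t 3.53 pos [0.6527 0.199  0.119 ] jaw -92.72 xdir [-0.003 -0.    -1.   ] q6 1.75 F [-0.6  0.4 -0.8] w 0.0869
shift mm [-1.   1.  -0.3] turn -0.12
```

View pics/c4.png

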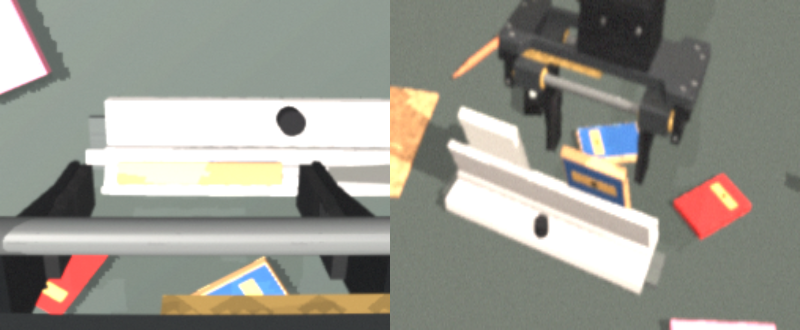

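>>> move_arm([
  [1,0,0,0,0],
  [1,0,0,0,0],
  [1,0,0,0,0],
  [1,0,0,0,0],
], newtons=8)

```text
time: 3.97
position: [0.6542, 0.1987, 0.1208]
tool_rot: [0.707, -0.017, -0.707, -0.017]
ft_force: [0.4, -0.5, 0.5]
grip_width: 0.0689
```

```bash
python3 shot.py 5 .653 .198 .12 87.4
```

```text
t 3.97 pos [0.6542 0.1987 0.1208] jaw -92.74 xdir [ 0.001 -0.    -1.   ] q6 1.75 F [ 0.4 -0.5  0.5] w 0.0689
shift mm [0.8 0.8 1.1] turn -0.14
```

View pics/c5.png

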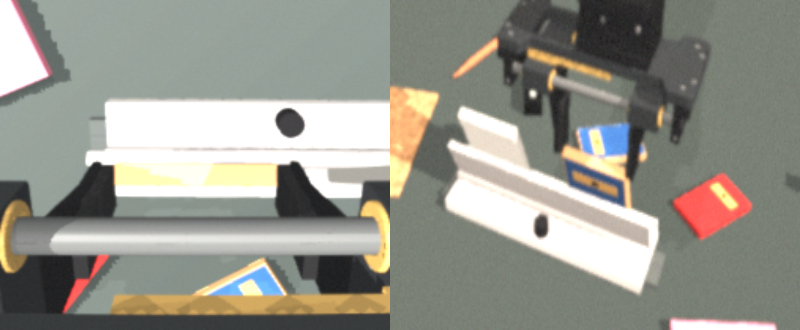

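>>> move_arm([
  [1,0,0,0,0],
  [1,-3,0,0,0],
  [1,-8,0,0,0],
  [1,-8,0,0,0],
], newtons=10)

```text
time: 4.4
position: [0.6544, 0.1992, 0.1295]
tool_rot: [0.707, -0.017, -0.706, -0.017]
ft_force: [0.5, -0.1, 0.6]
grip_width: 0.0677
```

```bash
python3 shot.py 6 .653 .198 .12 87.4
```

```text
t 4.4 pos [0.6544 0.1992 0.1295] jaw -92.75 xdir [ 0.001  0.001 -1.   ] q6 1.75 F [ 0.5 -0.1  0.6] w 0.0677
shift mm [9.5 1.3 1.4] turn -0.15
```

View pics/c6.png

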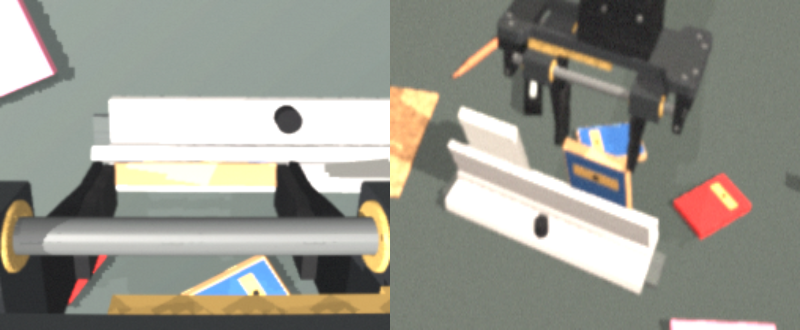

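>>> move_arm([
  [1,-20,0,0,0],
  [1,-40,0,0,0],
  [1,-60,0,0,0],
  [1,-80,0,0,0],
  [1,-100,0,0,0],
  [1,-120,0,0,0],
  [1,-135,0,0,0],
  [1,-135,0,0,0],
])

```text
time: 5.17
position: [0.6561, 0.1994, 0.2677]
tool_rot: [0.71, -0.016, -0.704, -0.017]
ft_force: [0.7, -0.6, -0.8]
grip_width: 0.0675
```

```bash
python3 shot.py 7 .653 .198 .25 87.4 240 90
```

```text
t 5.17 pos [0.6561 0.1994 0.2677] jaw -92.74 xdir [ 0.008  0.001 -1.   ] q6 1.75 F [ 0.7 -0.6 -0.8] w 0.0675
shift mm [17.7  1.5  3.1] turn -0.14
```

View pics/c7.png

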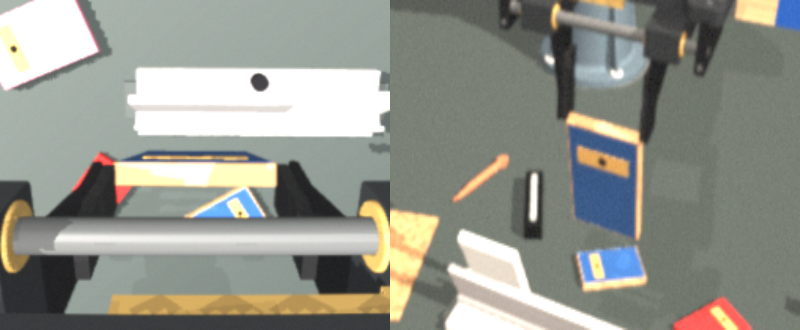

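```bash
python3 -c "
from go import *
rel([.640,-.131,.268],100.5)"
```

```text
t 5.27 pos [0.6539 0.199  0.2636] jaw -92.74 xdir [ 0.001  0.    -1.   ] q6 1.75 F [-0.  -0.9 -0.9] w 0.068
shift mm [ -4.4 330.3  -1.9] turn -13.24
```

>>> move_arm([
  [1,-5,15,0,0],
  [1,-5,40,0,-2],
  [1,-5,70,0,-4],
  [1,-5,105,0,-6],
  [1,-5,140,0,-8],
  [1,-5,175,0,-10],
  [1,-5,210,-1,-12],
  [1,-5,245,-2,-13],
])

```text
time: 5.93
position: [0.6426, -0.0485, 0.2669]
tool_rot: [-0.703, -0.064, 0.705, -0.063]
ft_force: [0.3, 0.1, -1.7]
grip_width: 0.0679
```

```bash
python3 -c "
from go import *
rel([.640,-.131,.248],100.5)"
```

```text
t 5.93 pos [ 0.6426 -0.0485  0.2669] jaw -79.68 xdir [-0.003  0.    -1.   ] q6 1.14 F [ 0.3  0.1 -1.7] w 0.0679
shift mm [18.9 80.8 17.2] turn -0.18
```

>>> move_arm([
  [1,0,25,4,0],
  [1,5,45,10,0],
  [1,10,62,14,0],
  [1,15,75,16,0],
  [1,18,80,17,0],
  [1,18,80,17,0],
  [1,18,80,17,0],
])

```text
time: 6.52
position: [0.6412, -0.1272, 0.2497]
tool_rot: [-0.704, -0.064, 0.705, -0.063]
ft_force: [0.7, 0.6, -0.4]
grip_width: 0.0675
```

```bash
python3 shot.py 8 .64 -.131 .25 100.5 130 110;  python3 - <<'E'
import cv2,pickle
cv2.imwrite("pics/s8.png",pickle.load(open("s8.pkl","rb"))["image"][:,:,::-1])
E
```

```text
t 6.52 pos [ 0.6412 -0.1272  0.2497] jaw -79.76 xdir [-0.002  0.001 -1.   ] q6 1.03 F [ 0.7  0.6 -0.4] w 0.0675
shift mm [-0.3  3.5  1.9] turn -0.26
```

View pics/c8.png

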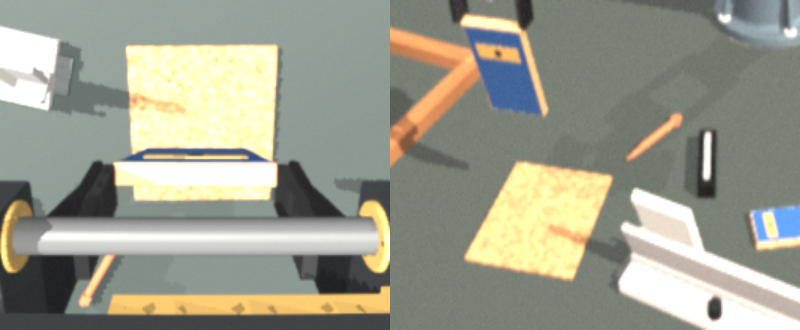

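View pics/s8.png

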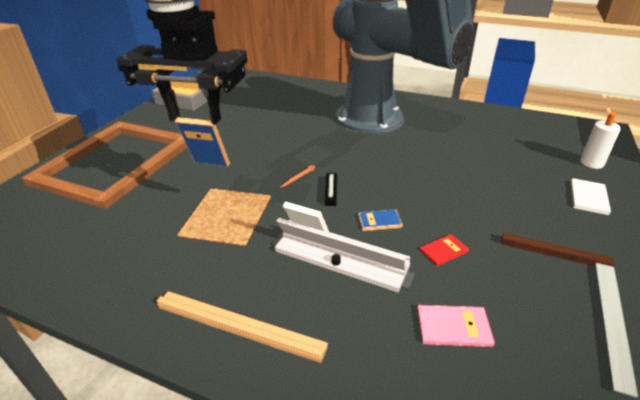

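```bash
cat > fitp.py <<'E'
from h import *
def wcam(tag):
    c=pickle.load(open(f"w{tag}.pkl","rb"))
    M=np.eye(4);M[:3,:3]=R.from_quat(c["obs"]["tool_rot"]).as_matrix();M[:3,3]=c["obs"]["position"]
    W=M@c["tool_from_camera"];c["rotation"]=R.from_matrix(W[:3,:3]).as_quat();c["xyz"]=W[:3,3];return c
def posep(q,jaw):
    # tilt th: angle of panel x from down toward +u (away)
    x,y,z,th=q
    u=np.array([np.sin(np.radians(jaw)),-np.cos(np.radians(jaw)),0]);k=np.array([0,0,1.])
    X=np.sin(th)*u-np.cos(th)*k; Z=np.cos(th)*u+np.sin(th)*k
    return np.c_[X,np.cross(Z,X),Z],np.array([x,y,z])
def fit(tag,jaw,obs,q0):
    def res(q):
        M,c0=posep(q,jaw)
        return np.concatenate([proj(c,np.array(l)@M.T+c0)-p for c,l,p in obs]).ravel()
    f=least_squares(res,q0,loss="soft_l1");q=f.x
    print("centre",q[:3].round(4),"tilt",np.degrees(q[3]).round(1));print(res(q).reshape(-1,2).round(1).tolist())
    M,c0=posep(q,jaw);print("top",(c0-.055*M[:,0]).round(4),"bot",(c0+.055*M[:,0]).round(4));return q
E
python3 - <<'E'
from fitp import *
w=wcam(8);s=pickle.load(open("s8.pkl","rb"))
WZ=lambda p:np.array(p,float)/1.5+[190,120]
SZ=lambda p:np.array(p,float)/[1.577,2.0625]+[130,110]
L,H,t=.055,.035,.005
# wrist left = world left(+y)
a=(w,[(-L,H,t),(-L,-H,t),(-L,H,-t),(-L,-H,-t),(L,H,t),(L,-H,t)],WZ([(115,162),(277,162),(117,186),(277,186),(150,148),(243,148)]))
fit(8,100.3,[a],[.64,-.13,.2,0])
im=cv2.convertScaleAbs(w["image"][190:250,255:385,::-1],alpha=1.2);cv2.imwrite("pics/w8z.png",cv2.resize(im,None,fx=6,fy=6,interpolation=cv2.INTER_CUBIC))
im=s["image"][105:180,160:250,::-1];cv2.imwrite("pics/s8z.png",cv2.resize(im,None,fx=7,fy=7,interpolation=cv2.INTER_CUBIC))
E
```

```text
centre [ 0.6287 -0.1295  0.2021] tilt -18.0
[[0.9, 0.3], [-0.2, 0.4], [-0.4, -0.4], [-0.1, -0.3], [-2.4, 0.0], [2.4, 0.0]]
top [ 0.6455 -0.1264  0.2544] bot [ 0.612  -0.1325  0.1498]
```

View pics/w8z.png

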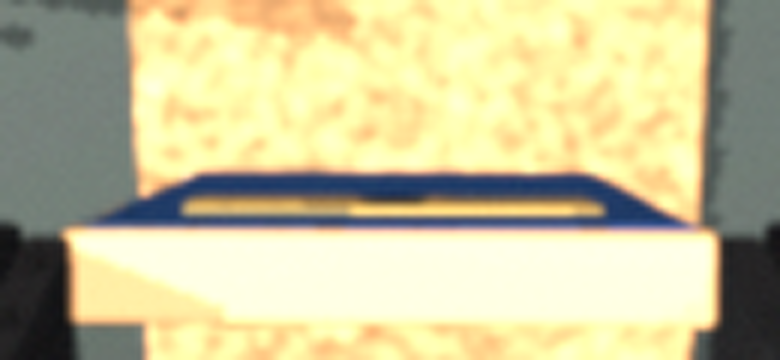

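View pics/s8z.png

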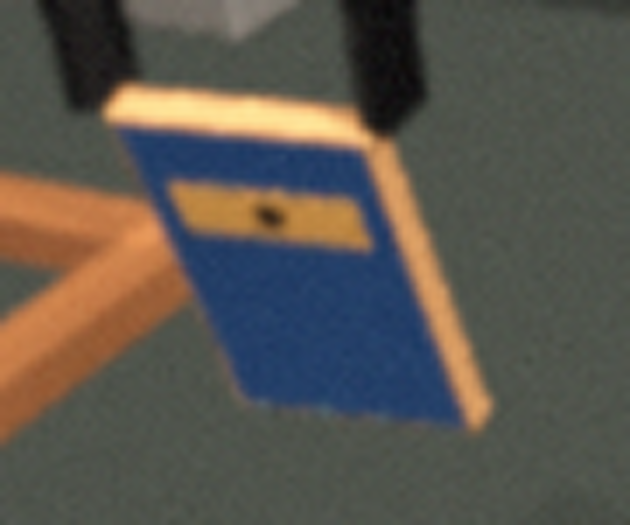

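>>> move_arm([
  [1,25,2,-15,0],
  [1,55,3.5,-33,0],
  [1,85,3.5,-33,0],
  [1,110,3.5,-33,0],
  [1,125,3.5,-33,0],
  [1,133,3.5,-33,0],
  [1,134,3.5,-33,0],
  [1,134,3.5,-33,0],
])

```text
time: 7.28
position: [0.6754, -0.1246, 0.1171]
tool_rot: [0.705, 0.063, -0.704, 0.064]
ft_force: [-0.0, -0.3, 0.8]
grip_width: 0.0194
```

>>> move_arm([
  [1,0,0,0,0],
  [1,0,0,0,0],
  [1,0,0,0,0],
], newtons=3)

```text
time: 7.53
position: [0.6757, -0.1255, 0.1182]
tool_rot: [0.705, 0.063, -0.703, 0.064]
ft_force: [1.3, -0.2, 0.5]
grip_width: 0.0024
```

```bash
cat > shot2.py <<'E'
import sys
from go import *
tag=sys.argv[1];x0,y0=int(sys.argv[2]),int(sys.argv[3])
rel([.5,-.14,.1],100.5)
o=robot.get_obs();w=robot.camera("wrist");w["obs"]=o;pickle.dump(w,open(f"w{tag}.pkl","wb"))
c=robot.camera("scene");pickle.dump(c,open(f"s{tag}.pkl","wb"))
a=w["image"][150:280,240:400,::-1];b=c["image"][y0:y0+120,x0:x0+130,::-1]
a=cv2.convertScaleAbs(a,alpha=1.2)
cv2.imwrite(f"pics/d{tag}.png",np.hstack([cv2.resize(a,(400,325),interpolation=2),cv2.resize(b,(352,325),interpolation=2)]))
E
python3 shot2.py 9 150 120
```

```text
t 7.53 pos [ 0.6757 -0.1255  0.1182] jaw -79.74 xdir [ 0.003 -0.001 -1.   ] q6 1.05 F [ 1.3 -0.2  0.5] w 0.0024
shift mm [ 17.7 -17.1 175.6] turn -0.24
```

View pics/d9.png

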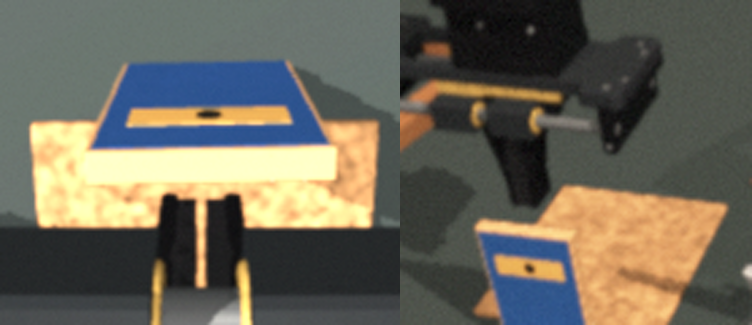

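```bash
python3 - <<'E'
from h import *
from rig import robot
s=pickle.load(open("s9.pkl","rb"));cv2.imwrite("pics/s9.png",s["image"][100:340,60:380,::-1].repeat(2,0).repeat(2,1))
c=robot.camera("top");pickle.dump(c,open("t9.pkl","wb"));cv2.imwrite("pics/t9.png",c["image"][:,:,::-1])
E
```

```text
(no output)
```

View pics/s9.png

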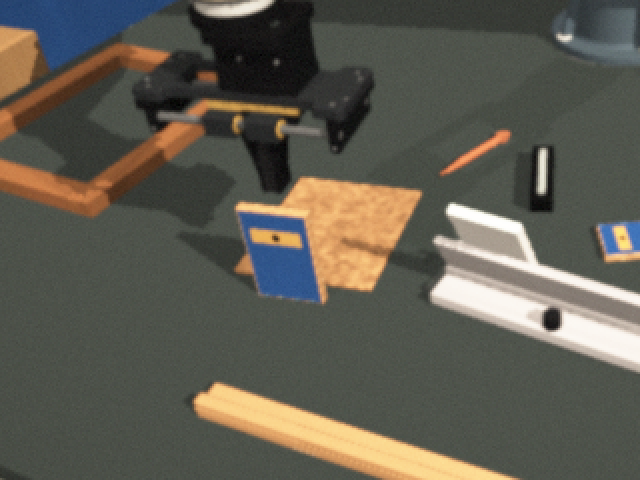

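View pics/t9.png

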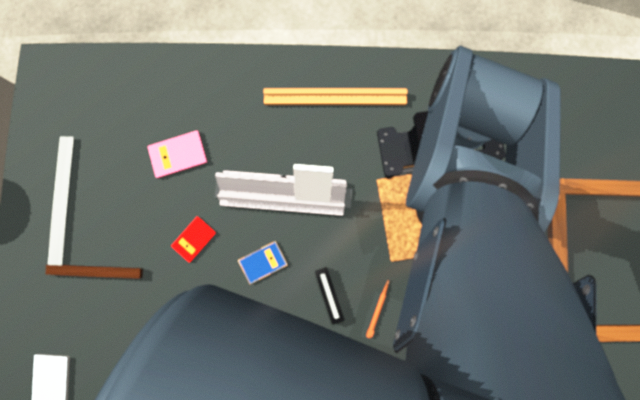

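```bash
python3 - <<'E'
from fitp import *
w=wcam(9)
WZ=lambda p:np.array(p,float)/2.5+[240,150]
L,H,t=.055,.035,.005
a=(w,[(-L,H,t),(-L,-H,t),(-L,H,-t),(-L,-H,-t),(L,H,t),(L,-H,t)],WZ([(90,148),(333,145),(90,182),(336,178),(127,62),(290,60)]))
fit(9,100.3,[a],[.64,-.13,.1,0])
E
```

```text
centre [ 0.6882 -0.1261  0.0485] tilt 0.7
[[-0.4, -0.4], [1.3, 0.7], [0.3, -0.9], [-0.7, 0.6], [0.2, -0.4], [-0.4, 0.4]]
top [ 0.6875 -0.1263  0.1035] bot [ 0.6888 -0.126  -0.0065]
```

>>> move_arm([
  [1,0,1,2,0],
  [1,0,2,4,0],
  [-1,0,3,4,0],
  [-1,0,3,4,0],
  [-1,0,3,4,0],
  [-1,0,3,4,0],
  [-1,0,3,4,0],
], newtons=20)

```text
time: 8.27
position: [0.6714, -0.1289, 0.1164]
tool_rot: [-0.704, -0.063, 0.704, -0.063]
ft_force: [0.6, 0.1, 0.1]
grip_width: 0.0262
```

```bash
python3 shot2.py 10 150 150
```

```text
t 8.27 pos [ 0.6714 -0.1289  0.1164] jaw -79.74 xdir [-0.  0. -1.] q6 1.04 F [0.6 0.1 0.1] w 0.0262
shift mm [ 16.4 -19.6 170.7] turn -0.24
```

View pics/d10.png

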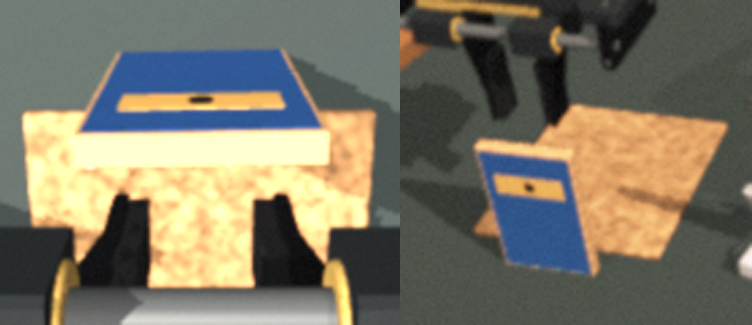

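>>> move_arm([
  [-1,0,0,0,0],
  [-1,0,0,0,0],
  [-1,0,0,0,0],
  [-1,0,0,0,0],
  [-1,0,0,0,0],
  [-1,0,0,0,0],
])

```text
time: 8.87
position: [0.6714, -0.1289, 0.1165]
tool_rot: [0.704, 0.063, -0.704, 0.063]
ft_force: [0.8, 0.5, 0.3]
grip_width: 0.0737
```

```bash
python3 shot2.py 11 150 150;python3 - <<'E'
from fitp import *
w=wcam(10)
WZ=lambda p:np.array(p,float)/2.5+[240,150]
SZ=lambda p:np.array(p,float)/[352/130,325/120]+[150,150]
L,H,t=.055,.035,.005
a=(w,[(-L,H,t),(-L,-H,t),(-L,H,-t),(-L,-H,-t),(L,H,t),(L,-H,t)],WZ([(80,133),(327,130),(77,167),(328,163),(120,52),(284,50)]))
s=pickle.load(open("s10.pkl","rb"))
b=(s,[(-L,-H,-t),(-L,H,-t),(-L,-H,t),(-L,H,t),(L,-H,t),(L,H,t)],SZ([(475,140),(572,148),(478,155),(571,162),(508,262),(592,275)]) -np.array([400/2.7077,0]))
fit(10,100.3,[a],[.64,-.13,.1,0])
fit(10,100.3,[b],[.64,-.13,.1,0])
q=fit(10,100.3,[a,b],[.64,-.13,.1,0])
p=w["obs"]["position"];u=np.array([.9839,.179,0]);v=np.array([-.179,.9839,0]);d=q[:3]-p;print("u",d@u,"v",d@v)
E
```

```text
t 8.87 pos [ 0.6714 -0.1289  0.1165] jaw -79.75 xdir [ 0.  0. -1.] q6 1.04 F [0.8 0.5 0.3] w 0.0737
shift mm [ 16.5 -19.6 170.6] turn -0.25
centre [ 0.6881 -0.1259  0.0485] tilt 0.3
[[-1.1, -0.6], [0.6, 0.6], [0.8, -0.8], [-0.6, 0.8], [0.3, -0.4], [-0.1, 0.4]]
top [ 0.6877 -0.1259  0.1035] bot [ 0.6884 -0.1258 -0.0065]
centre [ 0.6772 -0.1377  0.0392] tilt -1.1
[[2.5, 0.3], [0.4, 1.7], [-1.1, -2.0], [-1.4, -0.2], [-0.1, 0.0], [0.4, -0.1]]
top [ 0.6783 -0.1375  0.0942] bot [ 0.6762 -0.1379 -0.0158]
centre [ 0.6886 -0.1259  0.0508] tilt -0.1
[[-1.7, -0.8], [1.3, 0.4], [0.3, -0.8], [0.1, 0.8], [0.1, -0.1], [0.2, 0.7], [2.8, -0.1], [1.6, 1.3], [-0.8, -2.5], [-0.3, -0.6], [-0.1, 1.2], [1.2, 1.2]]
top [ 0.6886 -0.1259  0.1058] bot [ 0.6885 -0.1259 -0.0042]
u 0.017398852436766615 v -0.00012071608864920492
```

View pics/d11.png

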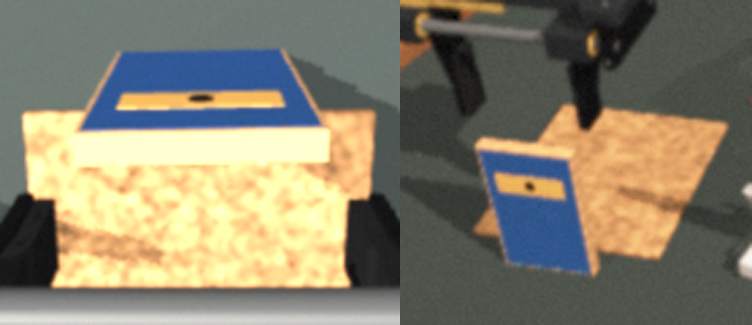

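>>> move_arm([
  [-1,0,0,0,0],
  [-1,0,0,0,0],
  [-1,0,0,-5,0],
  [-1,0,0,-11,0],
  [-1,0,0,-17.5,0],
  [-1,10,0,-17.5,0],
  [-1,22,0,-17.5,0],
  [-1,26,0,-17.5,0],
])

```text
time: 9.63
position: [0.6869, -0.1251, 0.0875]
tool_rot: [-0.703, -0.064, 0.706, -0.063]
ft_force: [0.1, -0.5, -0.1]
grip_width: 0.0869
```

```bash
python3 shot2.py 12 150 150
```

```text
t 9.63 pos [ 0.6869 -0.1251  0.0875] jaw -79.73 xdir [-0.004  0.001 -1.   ] q6 1.05 F [ 0.1 -0.5 -0.1] w 0.0869
shift mm [-11.7 -18.7 186.6] turn -0.23
```

View pics/d12.png

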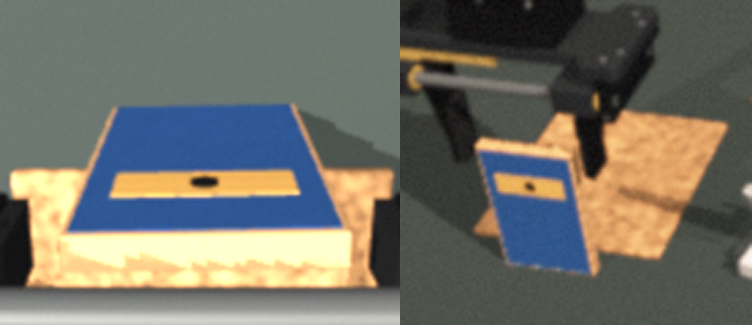

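>>> move_arm([
  [-1,0,1.5,-3,0],
  [1,0,1.5,-3,0],
  [1,0,1.5,-3,0],
  [1,0,1.5,-3,0],
  [1,0,1.5,-3,0],
  [1,0,1.5,-3,0],
  [1,0,1.5,-3,0],
], newtons=12)

```text
time: 10.32
position: [0.692, -0.1268, 0.091]
tool_rot: [0.705, 0.063, -0.704, 0.063]
ft_force: [0.0, 0.9, 1.2]
grip_width: 0.0701
```

```bash
python3 shot2.py 13 150 150
```

```text
t 10.32 pos [ 0.692  -0.1268  0.091 ] jaw -79.74 xdir [ 0.001 -0.    -1.   ] q6 1.05 F [0.  0.9 1.2] w 0.0701
shift mm [ -9.2 -21.2 191.3] turn -0.24
```

View pics/d13.png

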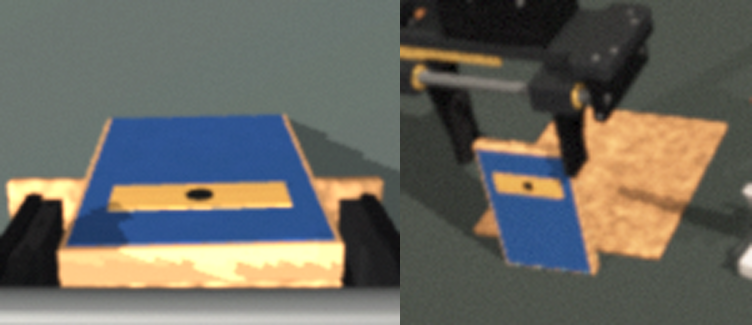

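>>> move_arm([
  [1,0,0,0,0],
  [1,0,0,0,0],
  [1,-3,0,0,0],
  [1,-8,0,0,0],
  [1,-12,0,0,0],
  [1,-12,0,0,0],
])

```text
time: 10.92
position: [0.6925, -0.127, 0.1035]
tool_rot: [0.705, 0.063, -0.704, 0.063]
ft_force: [0.2, 0.3, -1.2]
grip_width: 0.0699
```

```bash
python3 shot2.py 14 150 150
```

```text
t 10.92 pos [ 0.6925 -0.127   0.1035] jaw -79.75 xdir [ 0.002 -0.001 -1.   ] q6 1.05 F [ 0.2  0.3 -1.2] w 0.0699
shift mm [  3.2 -21.4 191.7] turn -0.25
```

View pics/d14.png

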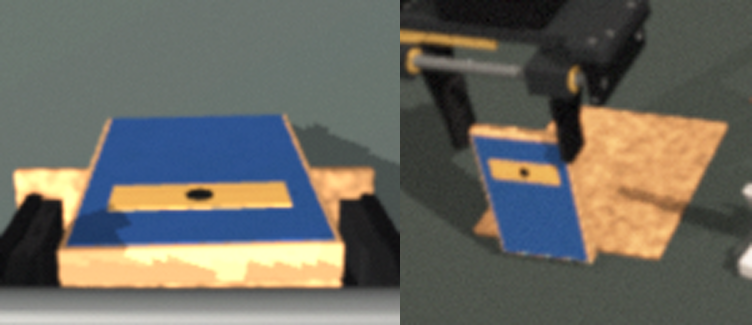

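>>> move_arm([
  [1,-5,-1,5,0],
  [1,-6,-3,15,0],
  [1,-6,-4,28,0],
  [1,-6,-4,39,0],
  [1,-6,-4,45,0],
  [1,-2,-4,45,0],
  [1,3,-4,45,0],
  [1,3,-4,45,0],
])

```text
time: 11.68
position: [0.6467, -0.1306, 0.0984]
tool_rot: [-0.704, -0.063, 0.705, -0.063]
ft_force: [-0.0, -0.1, -1.3]
grip_width: 0.0694
```

```bash
python3 shot2.py 15 150 130
```

```text
t 11.68 pos [ 0.6467 -0.1306  0.0984] jaw -79.75 xdir [-0.001  0.001 -1.   ] q6 1.02 F [-0.  -0.1 -1.3] w 0.0694
shift mm [ -1.5 -16.9 146. ] turn -0.25
```

View pics/d15.png

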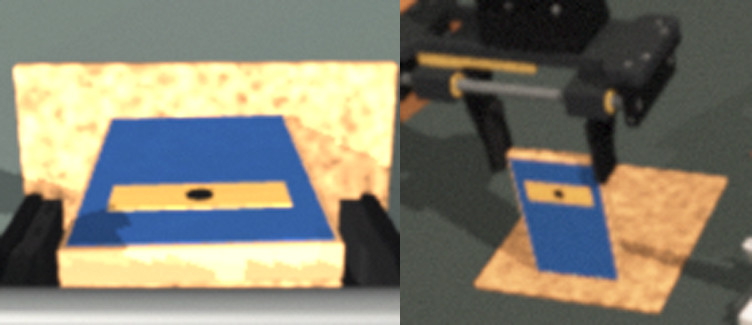

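>>> move_arm([
  [1,1.5,0,0,0],
  [1,2.5,0,0,0],
  [1,2.5,0,5,0],
  [1,2.7,0,9,0],
  [1,3,0,13,0],
  [1,3.5,0,17,0],
])

```text
time: 12.28
position: [0.6301, -0.1339, 0.0965]
tool_rot: [0.705, 0.063, -0.704, 0.063]
ft_force: [-0.4, -0.5, 1.9]
grip_width: 0.0699
```

```bash
python3 shot2.py 16 150 130
```

```text
t 12.28 pos [ 0.6301 -0.1339  0.0965] jaw -79.75 xdir [ 0.001 -0.    -1.   ] q6 1.01 F [-0.4 -0.5  1.9] w 0.0699
shift mm [ -3.6 -17.1 129.1] turn -0.25
```

View pics/d16.png

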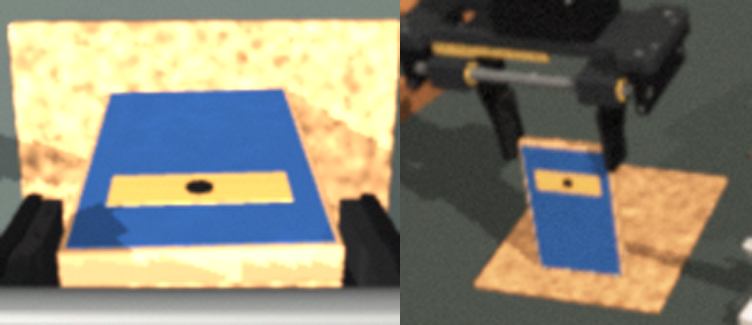

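>>> move_arm([
  [1,1,0,4,0],
  [1,1.5,0,8,0],
  [1,2.2,0,12,0],
  [1,3,0,16,0],
  [1,4,0,20,0],
  [1,5,0,24,0],
  [1,6.2,0,28,0],
  [1,6.2,0,28,0],
])

```text
time: 13.05
position: [0.6011, -0.1389, 0.0893]
tool_rot: [-0.704, -0.063, 0.705, -0.063]
ft_force: [-1.7, 0.6, 4.5]
grip_width: 0.0696
```

```bash
python3 shot2.py 17 150 130
```

```text
t 13.05 pos [ 0.6011 -0.1389  0.0893] jaw -79.75 xdir [-0.002  0.    -1.   ] q6 0.98 F [-1.7  0.6  4.5] w 0.0696
shift mm [-10.4 -16.9  99.7] turn -0.25
```

View pics/d17.png

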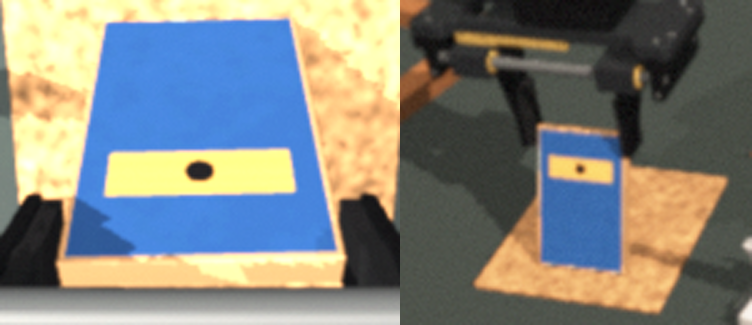

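```bash
cat > fq.py <<'E'
from fitp import *
import sys
def run(tag,pts,oy=150,ox=240,sc=2.5):
    w=wcam(tag)
    L,H,t=.055,.035,.005
    a=(w,[(-L,H,t),(-L,-H,t),(-L,H,-t),(-L,-H,-t),(L,H,t),(L,-H,t)],np.array(pts,float)/sc+[ox,oy])
    q=fit(tag,100.25,[a],[.6,-.13,.05,.4]);M,c0=posep(q,100.25)
    p=w["obs"]["position"];u=np.array([.9839,.179,0]);v=np.array([-.179,.9839,0])
    pc=np.array([.586,-.141,0])
    e=c0+M@np.array([L,0,-t]);print("TCP",p.round(4),"low edge",e.round(4),"u,v from pad centre",((e-pc)@u).round(4),((e-pc)@v).round(4))
    g=p-e;print("TCP rel edge: u",(g@u).round(4),"z",g[2].round(4)); return q
E
python3 -c "
from fq import *
run(17,[(66,258),(340,249),(60,289),(345,282),(106,25),(290,19)])"
```

```text
centre [ 0.6157 -0.1356  0.054 ] tilt 22.1
[[-3.2, -0.4], [0.7, 3.3], [1.3, -2.7], [-3.3, 0.2], [-0.1, -0.8], [2.2, 1.6]]
top [ 0.5953 -0.1392  0.105 ] bot [ 0.636  -0.1319  0.003 ]
TCP [ 0.6011 -0.1389  0.0893] low edge [ 0.6315 -0.1327  0.0011] u,v from pad centre 0.0462 0.0
TCP rel edge: u -0.031 z 0.0882
```

>>> move_arm([
  [1,2.5,0,6,0],
  [1,5.3,0,12,0],
  [1,9.5,0,19,0],
  [1,14.4,0,26,0],
  [1,20,0,32,0],
  [1,26,0,38,0],
  [1,26,0,38,0],
])

```text
time: 13.73
position: [0.5627, -0.1454, 0.062]
tool_rot: [-0.703, -0.063, 0.706, -0.062]
ft_force: [-1.9, -0.3, 1.1]
grip_width: 0.0694
```

```bash
sed -i 's/w\["image"\]\[150:280/w["image"][100:280/;s/(400,325)/(400,450)/;s/(352,325)/(352,450)/;s/y0:y0+120/y0:y0+166/' shot2.py; python3 shot2.py 18 150 110
```

```text
t 13.73 pos [ 0.5627 -0.1454  0.062 ] jaw -79.8 xdir [-0.004  0.001 -1.   ] q6 0.95 F [-1.9 -0.3  1.1] w 0.0694
shift mm [-37.8 -16.6  60.9] turn -0.3
```

View pics/d18.png

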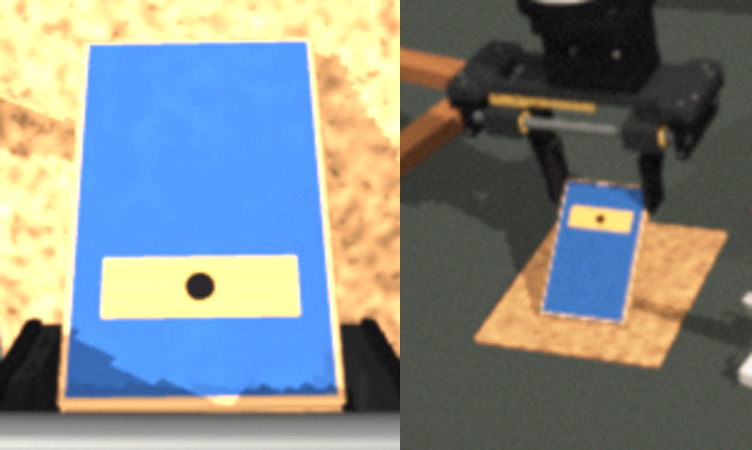

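>>> move_arm([
  [1,4,0,3,0],
  [1,9,0,7,0],
  [1,13.5,0,10.5,0],
  [1,18.5,0,13,0],
  [1,23,0,15.5,0],
  [1,27,0,17.5,0],
  [1,27,0,17.5,0],
])

```text
time: 14.42
position: [0.5471, -0.1486, 0.0358]
tool_rot: [-0.704, -0.063, 0.705, -0.063]
ft_force: [-1.4, -0.8, 0.9]
grip_width: 0.0699
```

```bash
python3 shot2.py 19 150 110
```

```text
t 14.42 pos [ 0.5471 -0.1486  0.0358] jaw -79.77 xdir [-0.001  0.001 -1.   ] q6 0.93 F [-1.4 -0.8  0.9] w 0.0699
shift mm [-64.1 -16.9  45. ] turn -0.27
```

View pics/d19.png

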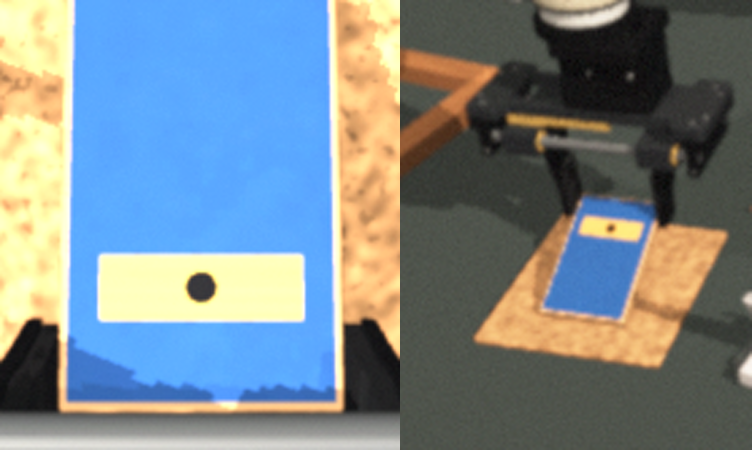

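>>> move_arm([
  [1,2,0,1,0],
  [1,4,0,2,0],
  [1,6,0,2.5,0],
  [1,7,0,3,0],
  [1,7,0,3,0],
])

```text
time: 14.93
position: [0.545, -0.1492, 0.0296]
tool_rot: [0.704, 0.063, -0.704, 0.063]
ft_force: [-0.7, 0.1, 0.5]
grip_width: 0.0697
```

>>> move_arm([
  [1,1.5,0,0.5,0],
  [1,3,0,1,0],
  [1,4,0,1.3,0],
  [1,4,0,1.3,0],
])

```text
time: 15.27
position: [0.5435, -0.1494, 0.0256]
tool_rot: [-0.704, -0.063, 0.704, -0.063]
ft_force: [-0.7, -1.2, 0.8]
grip_width: 0.0698
```

```bash
python3 shot2.py 20 150 110
```

```text
t 15.27 pos [ 0.5435 -0.1494  0.0256] jaw -79.75 xdir [-0.  0. -1.] q6 0.93 F [-0.7 -1.2  0.8] w 0.0698
shift mm [-74.4 -17.   41.2] turn -0.25
```

View pics/d20.png

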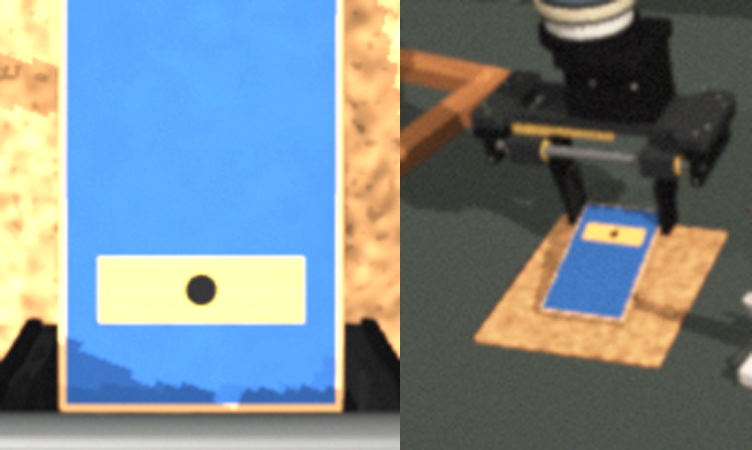

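>>> move_arm([
  [1,1.5,0,0.3,0],
  [1,3,0,0.6,0],
  [1,4.5,0,0.9,0],
  [1,4.5,0,0.9,0],
])

```text
time: 15.7
position: [0.5426, -0.1496, 0.021]
tool_rot: [-0.704, -0.063, 0.704, -0.063]
ft_force: [-1.4, -0.3, 1.0]
grip_width: 0.0699
```

>>> move_arm([
  [1,1.5,0,0.3,0],
  [1,3,0,0.5,0],
  [1,3,0,0.5,0],
])

```text
time: 15.95
position: [0.5422, -0.1497, 0.018]
tool_rot: [-0.704, -0.063, 0.704, -0.063]
ft_force: [-1.4, 0.0, 1.2]
grip_width: 0.0701
```

>>> move_arm([
  [1,1.5,0,0.2,0],
  [1,3,0,0.3,0],
  [1,3,0,0.3,0],
])

```text
time: 16.2
position: [0.542, -0.1498, 0.015]
tool_rot: [-0.704, -0.063, 0.704, -0.063]
ft_force: [-0.0, -0.4, 0.3]
grip_width: 0.07
```

```bash
python3 shot2.py 21 150 110; python3 - <<'E'
from h import *
s=pickle.load(open("s21.pkl","rb"))["image"][160:250,160:290,::-1]
cv2.imwrite("pics/s21z.png",cv2.resize(s,None,fx=6,fy=6,interpolation=cv2.INTER_CUBIC))
w=pickle.load(open("w21.pkl","rb"))["image"];cv2.imwrite("pics/w21.png",w[:,:,::-1])
E
```

```text
t 16.2 pos [ 0.542  -0.1498  0.015 ] jaw -79.75 xdir [-0.  0. -1.] q6 0.92 F [-0.  -0.4  0.3] w 0.07
shift mm [-85.  -17.1  39.6] turn -0.25
```

View pics/s21z.png

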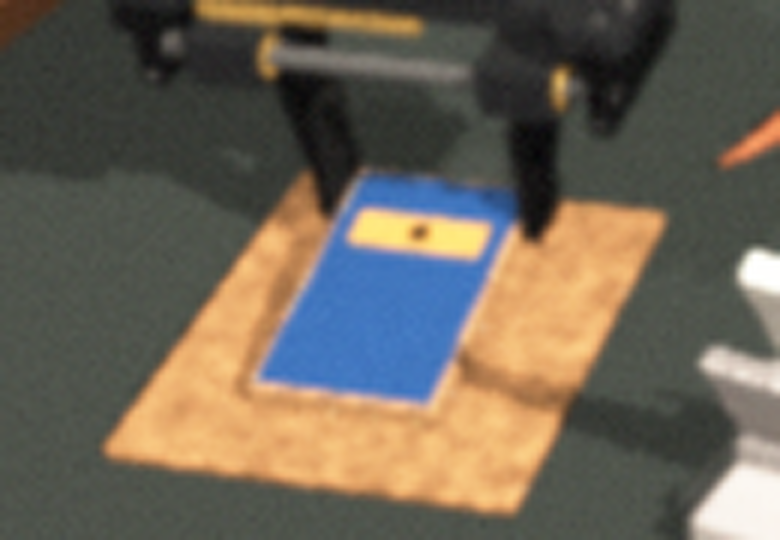

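View pics/w21.png

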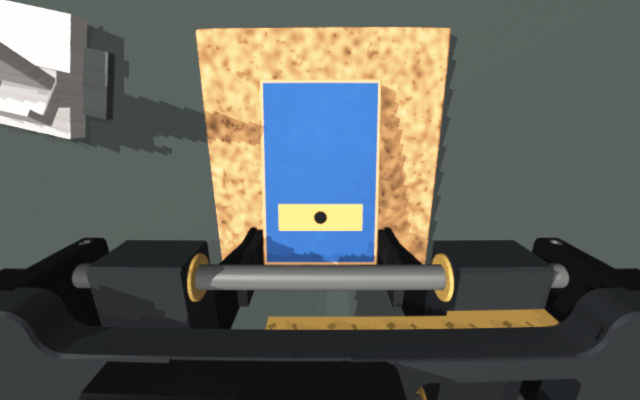

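```bash
python3 - <<'E'
from fitp import *
w=wcam(21)
u=np.array([.9839,.179,0]);v=np.array([-.179,.9839,0])
P=onplane(w,[(197,29),(451,29)],.006);Q=onplane(w,[(262,82),(379,82)],.018);Q2=onplane(w,[(264,263),(377,263)],.02)
p=w["obs"]["position"]
for n,A in (("pad far",P),("panel far",Q),("near",Q2)):
    print(n,[(round((a-p)@u*1e3,1),round((a-p)@v*1e3,1)) for a in A],np.degrees(np.arctan2(*(A[0]-A[1])[1::-1])))
E
```

```text
pad far [(np.float64(129.1), np.float64(72.2)), (np.float64(128.9), np.float64(-75.7))] 100.2411788539446
panel far [(np.float64(98.4), np.float64(33.4)), (np.float64(98.3), np.float64(-32.8))] 100.22887552366893
near [(np.float64(-15.5), np.float64(38.5)), (np.float64(-15.5), np.float64(-37.7))] 100.29583447600416
```

>>> move_arm([
  [1,0,1,-0.5,0],
  [1,1.5,2,-1,0],
  [1,3,2,-1,0],
  [1,3,2,-1,0],
])

```text
time: 16.63
position: [0.5436, -0.1517, 0.0121]
tool_rot: [0.704, 0.063, -0.704, 0.063]
ft_force: [-1.0, -0.4, 0.9]
grip_width: 0.0697
```

```bash
python3 shot2.py 22 150 110; python3 - <<'E'
from h import *
s=pickle.load(open("s22.pkl","rb"))["image"][160:250,160:290,::-1]
cv2.imwrite("pics/s22z.png",cv2.resize(s,None,fx=6,fy=6,interpolation=cv2.INTER_CUBIC))
E
```

```text
t 16.63 pos [ 0.5436 -0.1517  0.0121] jaw -79.76 xdir [ 0. -0. -1.] q6 0.92 F [-1.  -0.4  0.9] w 0.0697
shift mm [-87.9 -19.3  40.8] turn -0.26
```

View pics/s22z.png

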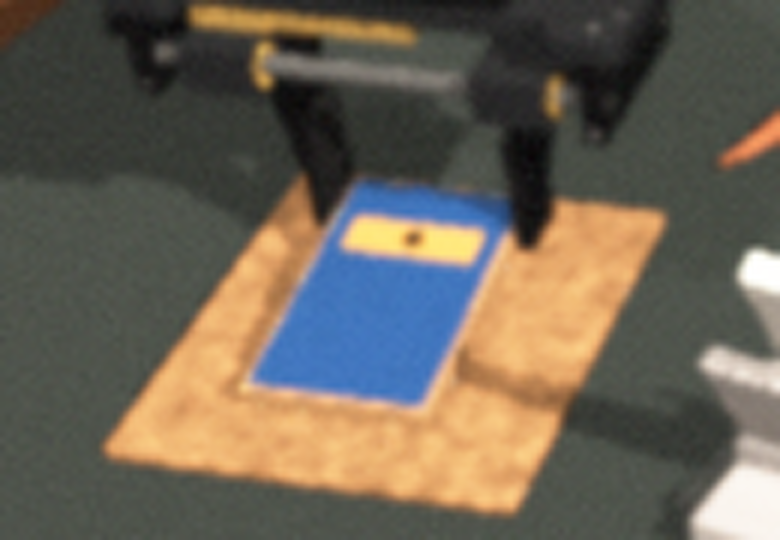

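>>> move_arm([
  [1,1.5,0,0,0],
  [1,3,0,0,0],
  [1,3,0,0,0],
])

```text
time: 16.98
position: [0.5433, -0.1516, 0.009]
tool_rot: [-0.704, -0.063, 0.704, -0.063]
ft_force: [0.4, -0.8, 1.2]
grip_width: 0.0698
```

>>> move_arm([
  [1,1,0,0,0],
  [1,2,0,0,0],
  [1,2,0,0,0],
])

```text
time: 17.23
position: [0.5433, -0.1515, 0.0071]
tool_rot: [-0.704, -0.063, 0.704, -0.063]
ft_force: [0.0, -0.6, 0.1]
grip_width: 0.07
```

>>> move_arm([
  [-1,0,0,0,0],
  [-1,0,0,0,0],
  [-1,0,0,0,0],
  [-1,0,0,0,0],
  [-1,0,0,0,0],
  [-1,0,0,0,0],
])

```text
time: 17.73
position: [0.5434, -0.1515, 0.0073]
tool_rot: [0.704, 0.063, -0.704, 0.063]
ft_force: [-0.6, 0.3, 0.2]
grip_width: 0.0866
```

>>> move_arm([
  [-1,-15,0,0,0],
  [-1,-40,0,0,0],
  [-1,-80,0,0,0],
  [-1,-115,0,15,0],
  [-1,-140,0,30,0],
  [-1,-150,0,40,0],
  [-1,-150,0,40,0],
])

```text
time: 18.32
position: [0.5037, -0.1592, 0.1601]
tool_rot: [0.705, 0.062, -0.703, 0.064]
ft_force: [-0.8, 0.1, 0.2]
grip_width: 0.0873
```

```bash
cat > fin.py <<'E'
from fitp import *
from go import robot,rel
import sys
tag=sys.argv[1]
rel([.5,-.14,.1],100.5)
o=robot.get_obs();w=robot.camera("wrist");w["obs"]=o;pickle.dump(w,open(f"w{tag}.pkl","wb"))
cv2.imwrite(f"pics/w{tag}.png",w["image"][:,:,::-1])
c=robot.camera("scene");pickle.dump(c,open(f"s{tag}.pkl","wb"));cv2.imwrite(f"pics/s{tag}.png",cv2.resize(c["image"][160:260,150:310,::-1],None,fx=5,fy=5,interpolation=2))
E
python3 fin.py 23
```

```text
t 18.32 pos [ 0.5037 -0.1592  0.1601] jaw -79.78 xdir [ 0.003 -0.002 -1.   ] q6 0.87 F [-0.8  0.1  0.2] w 0.0873
shift mm [ 60.1 -19.8   0.4] turn -0.28
```

View pics/w23.png

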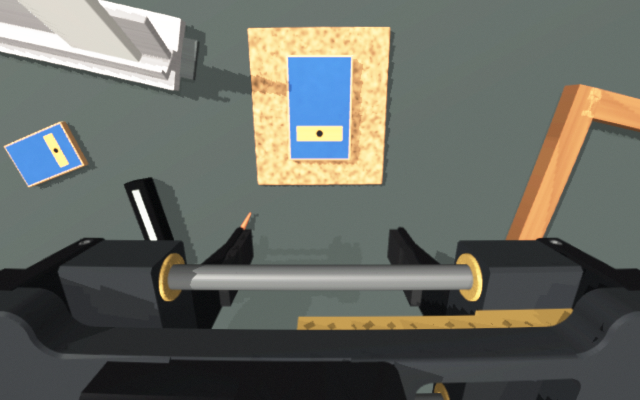

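View pics/s23.png

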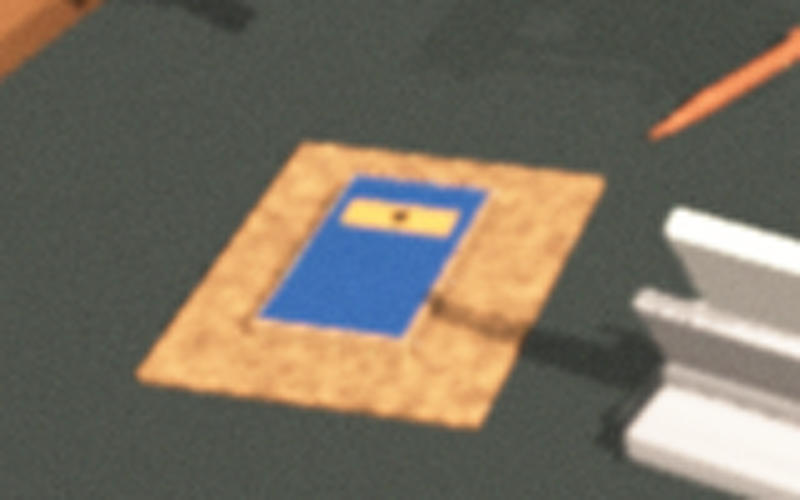

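```bash
python3 - <<'E'
from fitp import *
u=np.array([.9839,.179,0]);v=np.array([-.179,.9839,0])
def rep(c,pad,pan,n):
    A=onplane(c,pad,.006);B=onplane(c,pan,.016);d=B.mean(0)-A.mean(0)
    print(n,"offset u,v mm",(d@u*1e3).round(1),(d@v*1e3).round(1),"pad",A.mean(0).round(4),
     [round(float(np.linalg.norm(B[i]-B[i-1])*1e3),1) for i in range(4)],[round(float(np.linalg.norm(A[i]-A[i-1])*1e3),1) for i in range(4)],
     [[round(float(np.degrees(np.arctan2(*(Z[i]-Z[j])[1::-1]))),1) for i,j in((0,3),(1,2))] for Z in(A,B)])
w=wcam(23)
g=w["image"]
# refine by minAreaRect of masks
hsv=cv2.cvtColor(g,cv2.COLOR_RGB2HSV)
rep(w,[(248,27),(390,27),(383,185),(258,185)],[(288,55),(352,55),(351,161),(290,161)],"wrist")
s=pickle.load(open("s23.pkl","rb"))
Z=lambda p:np.array(p,float)/5+[150,160]
rep(s,Z([(138,377),(480,427),(606,178),(305,142)]),Z([(257,322),(405,338),(492,188),(355,176)]),"scene")
im=cv2.resize(g[15:195,235:405,::-1],None,fx=4,fy=4,interpolation=2)[:600*2]
cv2.imwrite("pics/w23z.png",cv2.resize(g[15:195,235:405,::-1],None,fx=3.3,fy=3.3,interpolation=2))
E
```

```text
wrist offset u,v mm 0.8 -0.5 pad [ 0.586  -0.1437  0.006 ] [110.5, 66.2, 110.6, 69.5] [170.3, 148.4, 170.4, 150.9] [[10.3, 11.2], [9.6, 11.4]]
scene offset u,v mm -0.6 -1.5 pad [ 0.589 -0.14   0.006] [105.3, 64.9, 106.2, 64.9] [171.0, 149.4, 171.3, 149.6] [[10.9, 10.8], [10.7, 10.7]]
```

View pics/w23z.png

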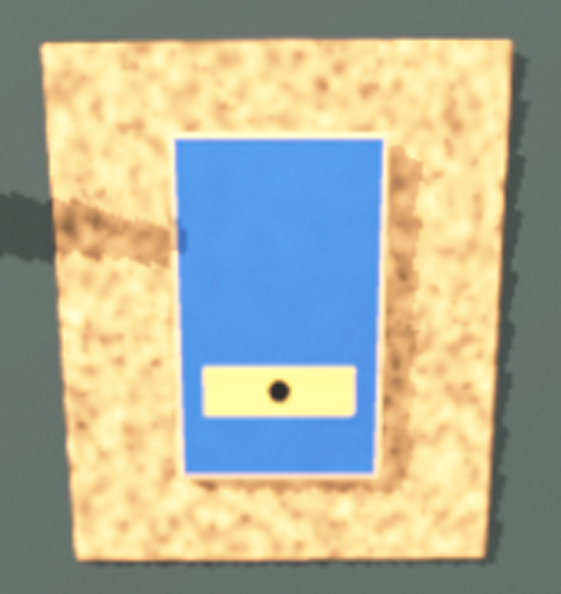

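```bash
python3 - <<'E'
from rig import robot
import cv2
o=robot.get_obs();print(o["time"],o["joint_velocities"].round(3),o["ft_force"].round(1))
c=robot.camera("scene");cv2.imwrite("pics/final.png",c["image"][:,:,::-1])
print(robot.hand_in())
E
```

```text
18.4167 [ 0.008  0.039 -0.001  0.002 -0.001 -0.001] [-0.3  0.4  0.5]
the job is handed in; nothing more can be done
None
```

View pics/final.png

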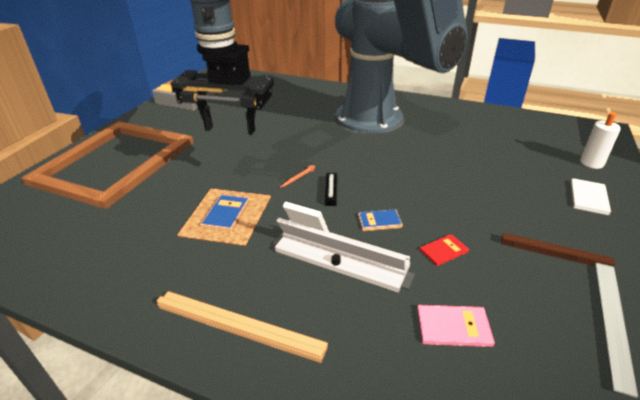

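The beech panel now lies flat on the cork pad, blue side and brass plate up. I handed the job in at about 18.4 s with the gripper clear of everything. It did not go cleanly the first time: the panel slipped out of my grip once, just beyond the pad.

**What I did:** I gripped the panel by its 70 mm side edges, lifted it off the fence and carried it over the spacer. I stood its lower edge on the pad and tipped it over that edge. I lowered it until it was nearly flat, and only then opened the jaws.

**The slip:** My first grip was too shallow, and the panel slid a short way out while I was lowering it. It landed standing upright on the bench just past the pad, and nothing else was touched. I gripped it again, deeper, and then set it on the pad as asked.

**Last checks:**

| Check | Wrist camera | Scene camera |
|---|---|---|
| Offset from pad centre, along the pad's long side | +0.8 mm | −0.6 mm |
| Offset from pad centre, across it | −0.5 mm | −1.5 mm |
| Long sides of panel against pad | parallel within about 1° | parallel within about 1° |

- **Spacer:** it is still standing on the fence in the last picture.
- **Forces:** no reading taken at the end of a move went above about 5 N. I did not see readings in between.

**What disagreed:**
- **Pad position:** the two cameras placed the pad 3–4 mm apart.
- **Panel size:** the scene view measured the panel a few millimetres small.
- **Fingertips:** in the pictures they sat roughly 20–25 mm shorter than the stated 25 mm ahead of the TCP. That is probably why the first grip was too shallow.

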